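Turn the oatcake off the griddle with the turner

ROBOT

A 7-joint arm with a two-finger parallel gripper is mounted at the origin on the work surface. World frame = base frame: x ahead of the robot, y to its left, z up, the work surface at z = 0. Lengths are in m, angles in rad, forces in N, time in s.
With the tool pointing down it reaches from about 0.425 to 0.95 m from the base axis. Payload 16.7 kg.
Tool frame: the origin (TCP) lies at the very end of the fingers, on their centre line; the grasp point (between the pads) lies 19 mm behind it; z points along the fingers, y is the line along which they close (so a half turn about z gives the same grasp; the last joint's range is limited). The gripper opens to 94 mm and grips with 3 to 60 N. Pads are 16 mm wide; open, the fingers measure 119 mm over their backs; the gripper's body (75 mm by 177 mm) begins 78 mm behind the grasp point.
Start: joints at [1.052, 0.426, 0.074, 1.606, -0.034, 1.111, -0.067], TCP at [0.243, -0.63, 0.205] pointing down, gripper open.
Joint ranges: [-2.85, 2.85], [-0.5, 2.14], [-1.23, 1.37], [0.21, 2.46], [-1.02, 4.16], [0.16, 2.05], [-2.73, 2.73]. Speed limits (rad/s): [1.89, 1.89, 2.39, 2.39, 3.01, 3.01, 3.01].

INTERFACE

Orientations are given as a unit quaternion [x, y, z, w].
In Python, from station import r gives the robot as it stands. The module is installed in compiled form; this text tells all that it offers.
- The arm moves only by the tool step_arm, never from a script. Its argument "deltas" is a list that holds one entry, the list of rows, each a list of 4 numbers: the shift along the tool's x, y, z in mm, then the turn about the tool's z in rad. In form: [[[x, y, z, twist], ...]]. A call has 1 to 5 rows; each row shifts and turns the commanded pose from where the row before left it, along the tool's axes as they then stand; what a row does not reach is not made up. A row lasts 1/8 s, in which the tool goes at most 62.5 mm and 10.7 degrees, less where a joint would pass 70% of its speed; a pose out of reach is approached as far as the arm can. A call is refused whole if a number of a shift passes 62.5 or a number of a turn 0.188, either way. A call with a gripper value outside its range is refused whole. "grip" is the opening, from 0 (shut) to 1 (fully open), set as the call begins (left out, the last holds). The fingers move at their own pace and stop on an object; "force" is the grip in N (left out, the last holds). Time passes only in rows, so rows that do not move let the fingers close. It gives the time, the measured TCP pose, the force, the opening and the grip force at its end, in the units of the state.
- r.get_state(): the state, without advancing time (a new reading comes with each control period).
- r.grab_frame(name): name is "scene" or "top"; returns a dict with "img" (420x560x3 uint8, red, green, blue), "fx", "fy", "cx", "cy" (pixels), "extrinsics" (4x4, takes a point from camera to world coordinates). Camera axes: x right, y up, looking along -z (the intrinsics and any distortion apply to the point x, -y, -z); pixel columns grow to the right and rows downward; lengths in m; the calibration is good to about 2 mm. A picture is of the moment at which its call begins. There is no depth.
- r.sign_off(): hands the job in; it is judged then, once.
The state is a dict: "clock": time; "joint_pos": joint angles; "joint_vel": joint speeds; "tau": joint torques, N m; "eef_pos": TCP position; "orientation": TCP orientation; "force": force on the tool from outside, world axes, zero at the start; "wrist_torque": the same for the moment, N m; "gripper_width": opening from 0.0 (shut) to 1.0 (fully open); "grip_force": force on a finger pad.
Only numpy, scipy, OpenCV 4.12 (cv2) and the standard library are available. Lean on these libraries where they do the work, as an engineer would, in place of code of your own. Each camera call takes 0.05 s, during which the arm holds its last target. There are 200 camera calls.

TASK

With the turner, turn the oatcake over off the griddle, so that it lies upside down and flat on the bread board next to it; do not touch the oatcake with your fingers or let it fall on the worktop, and go lightly with the blade on the griddle, whose coating must not be scored. Then lay the turner down on the bare worktop, clear of the griddle, board and oatcake, and let go. Leave everything else where it stands.

Things in the scene. Friction and masses are not known exactly. Their poses are not given: they have to be found in the camera images.
- oatcake: Stiff round oat biscuit, 100 mm across, 10 mm thick, about 90 g, loose on the griddle. Both its rims are bevelled (the outermost 5 mm rises 3 mm), so a blade can wedge under. Origin at its centre, 5 mm above its underside; z points up at the start and is to point down at the end. Its upper face shows small pricked holes, the other is plain. It slides rather than tips when pushed low.
- griddle: Fixed flat black griddle with a coating that a blade pressed with over 12 N would score; 182 mm (x) by 242 mm (y), a loop handle reaching 27 mm out from each x end. Origin at the centre of its underside, z up. The cooking face, 170 by 230 mm, is 11 mm above the worktop; a 6 mm wide rim all round stands 7 mm above that face (18 mm above the worktop). The bread board adjoins its +y side.
- griddle_rim (a point): The middle of the inner foot of the griddle's +y rim (the one by the board): where the cooking face meets the upright rim. Same axes as the griddle; the rim runs along x. The oatcake, pushed along +y, comes to a stop against this rim and can be tipped over it.
- board: Fixed wooden bread board, 200 mm (x) by 220 mm (y), 18 mm thick, so its top is level with the griddle's rim; its -y edge lies against the outside of the griddle's +y rim (1 mm gap). Origin at the centre of its underside, same axes as the griddle.
- turner: Kitchen turner (spatula), 170 g. Steel blade 90 mm long, 70 mm wide, 2 mm thick, lying on the worktop but bent up from its rear edge by wear, 1 to 11 degrees, never the same: the front edge stands 2 to 18 mm high. A two-rod neck rises 44 mm behind it to a straight black handle, 18 wide, 22 high, 182 long, sloping back down. Origin under the middle of the blade's rear edge, x forward, z up.
- turner_grip (a point): Middle of the handle 55 mm behind the blade's rear edge and about 41 mm above the body's origin, near the balance point: a good place to grip, across the handle's 18 mm width. Axes as the turner. The blade's front edge lies 145 mm ahead of here, and 41 mm lower less the rise from the blade's bend (the bend is stiff and does not change in use).
- mug: White mug, 82 mm across, 95 mm high; a bystander. Origin under its centre.
- salt: Small glass salt jar, 38 mm across, 75 mm high; a bystander. Origin under its centre.
- jam: Amber jam jar, 68 mm across, 100 mm high; a bystander. Origin under its centre.
- can: Plain tin can, 66 mm across, 110 mm high; a bystander. Origin under its centre.
- bowl: Blue bowl, 150 mm across, 55 mm high; a bystander. Origin under its centre.
- spoon: Wooden-handled steel spoon lying on the worktop; a bystander.
Mind the look-alikes: they are no part of the job. Of the things like the oatcake, leave any that is purple, red or turquoise; of the rest the smaller one is meant.

How it is judged:
On the way, in this order (a step that is already met when the one before it is completed fails the run):
1. the turner holds the oatcake tipped up by its edge (more than 20 degrees) (angle between oatcake's own z axis and vertical between 0.35 and 1.6 rad and contact force between turner and oatcake above 0.02 N), for 0.1 s.
2. the oatcake lies upside down on the board (angle between oatcake's own z axis and vertical above 3 rad and contact force between oatcake and board above 0.1 N), for 0.2 s.
At the end, for the whole second after the job is handed in: The oatcake rests on the board upside down (within 0.1 rad of flat), its centre at least 10 mm inside the board's outline, 20 to 26 mm above its underside; the turner rests on the worktop (rear blade edge below 15 mm, grip point below 60 mm), touching neither oatcake, griddle nor board (angle between oatcake's own z axis and vertical above 3.04 rad and y of oatcake in the frame of board between -0.1 and 0.1 m and x of oatcake in the frame of board between -0.09 and 0.09 m and z of oatcake in the frame of board between 0.02 and 0.026 m and linear speed of each of oatcake, turner below 0.01 m/s and height (world z) of turner below 0.015 m and height (world z) of turner_grip below 0.06 m and contact force between turner and oatcake below 0.01 N and contact force between turner and griddle below 0.01 N and contact force between turner and board below 0.01 N).
It fails at once if the robot touches the oatcake with anything but the turner (contact force between any of the fingers, the arm and oatcake above 0.3 N).
It fails at once if the oatcake falls off to the worktop (height (world z) of oatcake below 0.012 m).
It fails at once if a bystander is moved more than 30 mm (distance of any of mug, salt, jam, can, bowl, spoon from where it was at the start of the episode above 0.03 m).
It fails at once if the turner is pressed hard on the griddle (contact force between turner and griddle above 12 N).
It also fails if it takes over 66 s, if anything falls off the work surface, if the arm or the gripper's body presses on something with over 40 N, if the wrist force passes 120 N, or if a joint passes its speed limit or range.

## Working session

There is one attempt and no reset: what is moved stays moved. The work goes in short steps, Python scripts to look and compute and a tool call to move; the robot and the scene stay as the last step left them, time stands still between calls to the robot, and variables do not carry over. Pictures are saved under pics/ and viewed, at most 10 in all, crops included, and the job is handed in when it is done.

Besides the shell and the picture viewer there is one more tool, called after "Emit:" by a JSON object that holds its "method" and its "body", one argument or row to a line. step_arm: Moves the arm, as the interface text tells. Its arguments: {"type":"object","properties":{"deltas":{"type":"array"},"grip":{"type":"number"},"force":{"type":"number"}},"required":["deltas"]}

```bash
mkdir -p pics; cat > h.py <<'E'
import numpy as np, cv2
from station import r
def grab(n,save=None):
    f=r.grab_frame(n)
    if save: cv2.imwrite('pics/'+save,f['img'][:,:,::-1])
    return f
def ray(f,u,v):
    d=np.array([(u-f['cx'])/f['fx'],-(v-f['cy'])/f['fy'],-1.])
    E=np.array(f['extrinsics']); return E[:3,3],E[:3,:3]@d
def onz(f,u,v,z):
    o,d=ray(f,u,v); return o+d*(z-o[2])/d[2]
def proj(f,p):
    E=np.array(f['extrinsics']); q=E[:3,:3].T@(np.array(p)-E[:3,3])
    return f['cx']+f['fx']*q[0]/-q[2], f['cy']+f['fy']*q[1]/q[2]
def tri(f1,p1,f2,p2):
    o1,d1=ray(f1,*p1);o2,d2=ray(f2,*p2)
    s=np.linalg.lstsq(np.c_[d1,-d2],o2-o1,rcond=None)[0]
    a,b=o1+d1*s[0],o2+d2*s[1]; return (a+b)/2,np.linalg.norm(a-b)
E
python3 - <<'E'
from h import *
a=grab('scene','s0.png');b=grab('top','t0.png')
for f in(a,b): print(f['fx'],f['fy'],f['cx'],f['cy'],{k:v for k,v in f.items() if k not in('img',)})
print(r.get_state())
E
```

```text
433.6681713633951 433.6681713633951 279.04496969931483 210.19536328868043 {'fx': 433.6681713633951, 'fy': 433.6681713633951, 'cx': 279.04496969931483, 'cy': 210.19536328868043, 'extrinsics': array([[-0.22599989, -0.75357343,  0.6172934 ,  1.25932304],
       [ 0.97411954, -0.17229549,  0.14630581,  0.18256573],
       [-0.0038953 ,  0.63438266,  0.77300936,  0.95982058],
       [ 0.        ,  0.        ,  0.        ,  1.        ]])}
381.9826614687827 381.9826614687827 284.0669504844578 204.28960269007734 {'fx': 381.9826614687827, 'fy': 381.9826614687827, 'cx': 284.0669504844578, 'cy': 204.28960269007734, 'extrinsics': array([[ 0.02393877,  0.98314157, -0.18127215,  0.34458283],
       [-0.99942617,  0.02788165,  0.01923394,  0.01262276],
       [ 0.02396386,  0.18070769,  0.98324486,  1.08027336],
       [ 0.        ,  0.        ,  0.        ,  1.        ]])}
{'clock': 0.1, 'joint_pos': array([ 1.05246791,  0.42662965,  0.07384993,  1.60651275, -0.03407276,
        1.11079421, -0.06711619]), 'joint_vel': array([ 0.00093046, -0.00183706, -0.00065754, -0.00330464,  0.00127792,
       -0.00034786,  0.00051205]), 'tau': array([ 9.66826425e-03, -9.37464952e+01,  3.67778175e+00, -4.55045485e+01,
       -4.85575036e-02,  1.67503743e-02,  8.42725944e-05]), 'eef_pos': array([ 0.24318707, -0.62926797,  0.20488546]), 'orientation': array([ 9.83046625e-01,  1.83354955e-01, -1.46187277e-04, -5.22538040e-04]), 'force': array([0.5756477 , 0.37637732, 0.54264574]), 'wrist_torque': array([-0.04080965,  0.0307644 , -0.00581486]), 'grip_force': 0.0, 'gripper_width': 1.0008998927138002}
```

View pics/s0.png

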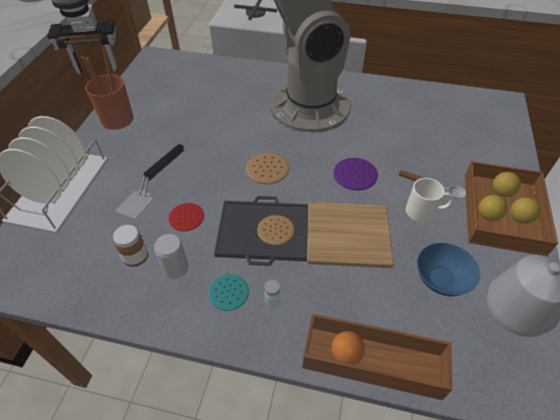

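View pics/t0.png

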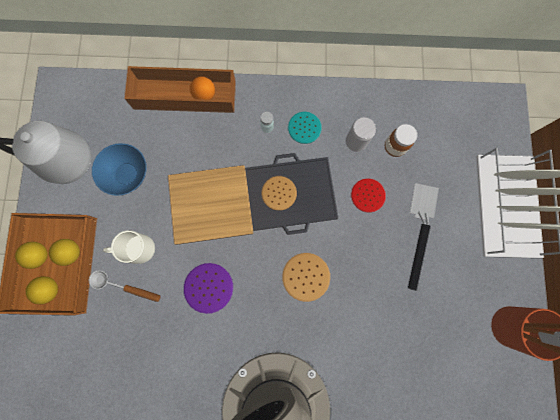

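The scene view shows the turner with its blade at (135,204) and handle end at (182,148). The top view has the oatcake (280,193) on the griddle (292,193), the board (212,204), the blade (424,200) and the handle end (413,288). I'll measure these next.

```bash
cat > m.py <<'E'
from h import *
a=grab('scene');b=grab('top')
def big(m,roi):
    x0,y0,x1,y1=roi; k=np.zeros_like(m);k[y0:y1,x0:x1]=m[y0:y1,x0:x1]
    c=cv2.findContours(k,cv2.RETR_EXTERNAL,cv2.CHAIN_APPROX_NONE)[0]
    return max(c,key=cv2.contourArea)
def masks(f):
    hsv=cv2.cvtColor(f['img'],cv2.COLOR_RGB2HSV);h,s,v=cv2.split(hsv)
    tan=((h>8)&(h<25)&(s>70)).astype(np.uint8); dark=(v<75).astype(np.uint8); light=((v>150)&(s<60)).astype(np.uint8)
    return tan,dark,light
R={'s':(a,dict(board=(306,195,400,275),cake=(255,212,297,247),griddle=(210,190,312,270),handle=(140,140,190,185),blade=(110,185,155,222))),
   't':(b,dict(board=(160,155,256,250),cake=(258,172,300,213),griddle=(240,145,345,240),handle=(400,220,435,295),blade=(405,178,442,222)))}
for n,(f,rois) in R.items():
    tan,dark,light=masks(f)
    for k,roi in rois.items():
        c=big({'board':tan,'cake':tan,'griddle':dark,'handle':dark,'blade':light}[k],roi)
        q=cv2.boxPoints(cv2.minAreaRect(c))
        if k=='cake':
            e=cv2.fitEllipse(c);M=cv2.moments(c);print(n,k,e,onz(f,*e[0],.021))
        else:
            ap=cv2.approxPolyDP(cv2.convexHull(c),4,True)[:,0]
            z={'board':.018,'griddle':.018,'handle':.03,'blade':.005}[k]
            print(n,k,cv2.contourArea(c));
            for p in ap: print('   ',p,onz(f,*map(float,p),z).round(4))
s=cv2.resize(a['img'][130:230,105:205],(0,0),fx=4,fy=4,interpolation=cv2.INTER_CUBIC)
t=cv2.resize(b['img'][170:300,385:455],(0,0),fx=4,fy=4,interpolation=cv2.INTER_CUBIC)
o=np.zeros((520,690,3),np.uint8);o[:400,:400]=s;o[:520,405:685]=t
cv2.imwrite('pics/z1.png',o[:,:,::-1])
E
python3 m.py
```

```text
s board 4889.5
    [309 203] [0.4624 0.0815 0.018 ]
    [385 206] [0.4255 0.293  0.018 ]
    [391 267] [0.6254 0.3229 0.018 ]
    [309 263] [0.6601 0.1183 0.018 ]
s cake ((275.1041564941406, 229.56503295898438), (29.323991775512695, 36.30184555053711), 88.6618423461914) [0.57793661 0.00979756 0.021     ]
s griddle 5085.0
    [224 202] [ 0.5128 -0.1558  0.018 ]
    [260 196] [ 0.4678 -0.0613  0.018 ]
    [307 205] [0.471  0.0773 0.018 ]
    [306 260] [0.6529 0.1091 0.018 ]
    [265 265] [0.691  0.0102 0.018 ]
    [215 256] [ 0.6935 -0.1226  0.018 ]
s handle 392.0
    [182 145] [ 0.3251 -0.3535  0.03  ]
    [183 150] [ 0.3462 -0.342   0.03  ]
    [154 176] [ 0.4716 -0.3852  0.03  ]
    [144 175] [ 0.4744 -0.4159  0.03  ]Traceback (most recent call last):
  File "m.py", line 16, in <module>
    c=big({'board':tan,'cake':tan,'griddle':dark,'handle':dark,'blade':light}[k],roi)
  File "m.py", line 6, in big
    return max(c,key=cv2.contourArea)
ValueError: max() iterable argument is empty
```

```bash
sed -i 's/(v>150)&(s<60)/(v>138)\&(s<60)/' m.py
sed -i 's/^    return max(c,key/    if not c: return np.zeros((4,1,2),np.int32)+1\n    return max(c,key/; s/e=cv2.fitEllipse/e=cv2.fitEllipse/' m.py
python3 m.py
```

```text
s board 4889.0
    [309 203] [0.4624 0.0815 0.018 ]
    [385 206] [0.4255 0.293  0.018 ]
    [392 265] [0.6188 0.325  0.018 ]
    [309 263] [0.6601 0.1183 0.018 ]
s cake ((275.1279602050781, 229.59884643554688), (29.353147506713867, 36.318790435791016), 88.37210083007812) [0.57803315 0.00988665 0.021     ]
s griddle 5081.0
    [224 202] [ 0.5128 -0.1558  0.018 ]
    [260 196] [ 0.4678 -0.0613  0.018 ]
    [307 205] [0.471  0.0773 0.018 ]
    [306 260] [0.6529 0.1091 0.018 ]
    [265 265] [0.691  0.0102 0.018 ]
    [215 256] [ 0.6935 -0.1226  0.018 ]
s handle 388.5
    [182 145] [ 0.3251 -0.3535  0.03  ]
    [183 150] [ 0.3462 -0.342   0.03  ]
    [154 176] [ 0.4716 -0.3852  0.03  ]
    [144 175] [ 0.4744 -0.4159  0.03  ]
s blade 413.0
    [151 198] [ 0.5353 -0.3731  0.005 ]
    [134 217] [ 0.6121 -0.3908  0.005 ]
    [116 210] [ 0.5999 -0.4521  0.005 ]
    [134 192] [ 0.5246 -0.4317  0.005 ]
t board 5339.5
    [243 165] [0.6519 0.1127 0.018 ]
    [252 233] [0.4566 0.0792 0.018 ]
    [175 244] [0.4206 0.2898 0.018 ]
    [168 175] [0.6158 0.3243 0.018 ]
t cake ((278.7171630859375, 192.6920928955078), (33.717472076416016, 34.89577102661133), 98.27583312988281) [0.57286397 0.00786825 0.021     ]
t griddle 5401.0
    [327 159] [ 0.6774 -0.1294  0.018 ]
    [336 218] [ 0.5053 -0.1555  0.018 ]
    [301 232] [ 0.4631 -0.0573  0.018 ]
    [254 230] [0.4652 0.0739 0.018 ]
    [246 168] [0.6432 0.1037 0.018 ]
    [283 154] [ 0.6885 -0.0015  0.018 ]
t handle 516.5
    [424 224] [ 0.4933 -0.4003  0.03  ]
    [429 228] [ 0.4824 -0.4139  0.03  ]
    [415 290] [ 0.3124 -0.368   0.03  ]
    [408 285] [ 0.3252 -0.3494  0.03  ]
t blade 737.0
    [438 188] [ 0.6038 -0.4558  0.005 ]
    [434 217] [ 0.5179 -0.44    0.005 ]
    [424 221] [ 0.5055 -0.4105  0.005 ]
    [410 212] [ 0.5306 -0.371   0.005 ]
    [415 182] [ 0.6198 -0.3889  0.005 ]
```

View pics/z1.png

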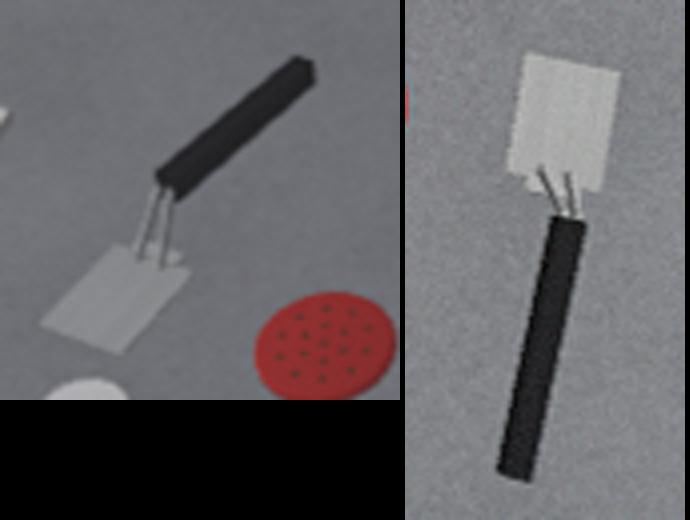

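```bash
python3 - <<'E'
from h import *
a=grab('scene');b=grab('top')
S=lambda x,y:(105+x/4,130+y/4); T=lambda x,y:(385+(x-405)/4,170+y/4)
P=dict(fl=(S(122,353),T(525,53)),fr=(S(40,322),T(620,72)),rl=(S(190,270),T(508,172)),rr=(S(118,245),T(601,191)),
 hend_r=(S(300,56),T(532,481)),hend_l=(S(315,66),T(497,472)),hf_l=(S(178,200),T(552,216)),hf_r=(S(157,175),T(586,223)))
Q={}
for k,(s,t) in P.items():
    Q[k],e=tri(a,s,b,t);print(k,Q[k].round(4),round(e,4))
m=lambda p,q:(Q[p]+Q[q])/2
print('front',m('fl','fr'),'rear',m('rl','rr'),'hend',m('hend_l','hend_r'),'hf',m('hf_l','hf_r'))
print(r.get_state()['eef_pos'])
E
```

```text
fl [ 0.6154 -0.3867  0.0053] 0.0038
fr [ 0.6029 -0.4554  0.0063] 0.0039
rl [ 5.283e-01 -3.739e-01 -4.000e-04] 0.0022
rr [ 0.516  -0.4395 -0.0018] 0.0062
hend_r [ 0.3107 -0.3724  0.0193] 0.0083
hend_l [ 0.3169 -0.3535  0.0165] 0.0005
hf_l [ 0.4923 -0.3912  0.0332] 0.0029
hf_r [ 0.4856 -0.4074  0.0494] 0.0045
front [ 0.60915334 -0.4210679   0.00577786] rear [ 0.52214488 -0.40668997 -0.00110993] hend [ 0.3137751  -0.36294541  0.01786251] hf [ 0.48894321 -0.39930756  0.0413001 ]
[ 0.24327625 -0.62955857  0.20539082]
```

Checks: rear edge height ≈ 0, front ≈ 6 mm (bend about 4°), heading about −11°, handle end top ≈ 18 mm, so this is consistent. I'll move over the handle at about 100 mm behind the blade, so that it is nose-heavy and I can pitch it.

Emit:
{"method": "step_arm", "body": {
  "deltas": [
    [[0,0,0,0.188],[0,0,0,0.188],[0,0,0,0.188],[16,-34,0,0],[16,-34,0,0]]
  ],
  "grip": 0.5
}}

```text
clock: 1.02
eef_pos: [0.2881, -0.5683, 0.2053]
orientation: [0.995, -0.097, -0.0, -0.0]
force: [0.8, 0.0, -0.8]
gripper_width: 0.516
grip_force: 0.0
```

Emit:
{"method": "step_arm", "body": {
  "deltas": [
    [[16,-34,0,0],[16,-34,10,0],[16,-34,30,0],[16,-34,30,0],[16,-34,30,0]]
  ]
}}

```text
clock: 1.65
eef_pos: [0.3998, -0.4166, 0.1049]
orientation: [0.995, -0.097, 0.0, 0.0]
force: [0.9, -0.1, -0.3]
gripper_width: 0.499
grip_force: 0.0
```

Emit:
{"method": "step_arm", "body": {
  "deltas": [
    [[16,-34,0,0],[0,0,0,0]]
  ]
}}

```text
clock: 1.9
eef_pos: [0.4232, -0.3847, 0.1052]
orientation: [0.996, -0.095, 0.0, -0.001]
force: [-0.3, -0.2, -0.3]
gripper_width: 0.498
grip_force: 0.0
```

Emit:
{"method": "step_arm", "body": {
  "deltas": [
    [[0,0,30,0],[0,0,30,0],[0,0,20,0],[0,0,12,0],[0,0,0,0]]
  ]
}}

```text
clock: 2.52
eef_pos: [0.4208, -0.3876, 0.0131]
orientation: [0.995, -0.097, -0.0, -0.0]
force: [-0.4, 0.1, 0.3]
gripper_width: 0.501
grip_force: 0.0
```

Emit:
{"method": "step_arm", "body": {
  "deltas": [
    [[0,0,0,0],[0,0,0,0],[0,0,0,0],[0,0,0,0]]
  ],
  "grip": 0.0,
  "force": 3
}}

```text
clock: 3.02
eef_pos: [0.4215, -0.3875, 0.0139]
orientation: [0.995, -0.097, 0.0, 0.0]
force: [0.3, 1.2, 4.4]
gripper_width: 0.192
grip_force: 3.0
```

Emit:
{"method": "step_arm", "body": {
  "deltas": [
    [[0,0,-6,0],[0,0,-7,0],[0,0,-7,0],[0,0,-6,0],[0,0,-6,0]]
  ]
}}

```text
clock: 3.65
eef_pos: [0.4213, -0.3873, 0.046]
orientation: [0.995, -0.097, 0.0, 0.0]
force: [-1.6, -0.3, -1.8]
gripper_width: 0.195
grip_force: 3.0
```

Emit:
{"method": "step_arm", "body": {
  "deltas": [
    [[0,0,0,0],[0,0,0,0]]
  ]
}}

```text
clock: 3.9
eef_pos: [0.4212, -0.3873, 0.0454]
orientation: [0.995, -0.097, -0.0, -0.0]
force: [0.4, -0.6, -1.5]
gripper_width: 0.188
grip_force: 3.0
```

```bash
python3 - <<'E'
from h import *
a=grab('scene');b=grab('top')
s=cv2.resize(a['img'][130:230,105:205],(0,0),fx=4,fy=4,interpolation=cv2.INTER_CUBIC)
t=cv2.resize(b['img'][170:300,385:455],(0,0),fx=4,fy=4,interpolation=cv2.INTER_CUBIC)
o=np.zeros((520,690,3),np.uint8);o[:400,:400]=s;o[:520,405:685]=t
cv2.imwrite('pics/z2.png',o[:,:,::-1])
E
```

```text
(no output)
```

View pics/z2.png

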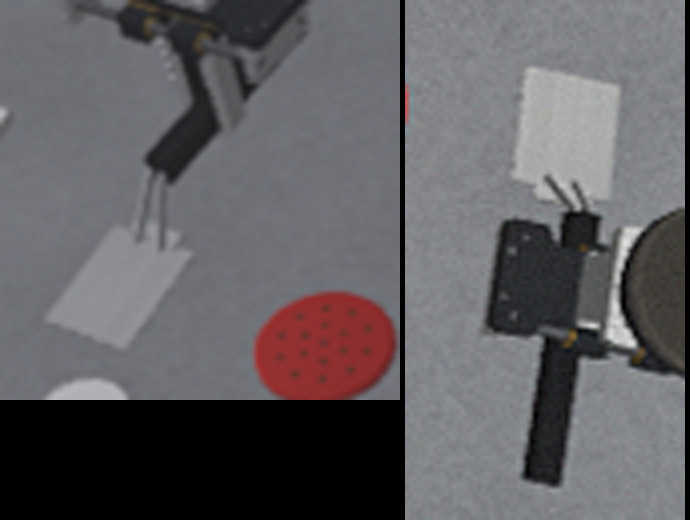

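The blade is now at scene crop front (47,320)–(125,349) and rear (120,226)–(192,252). The rear looks raised. I'll triangulate to check.

```bash
cat > tz.py <<'E'
from h import *
S=lambda x,y:(105+x/4,130+y/4); T=lambda x,y:(385+(x-405)/4,170+y/4)
def run(P):
    a=grab('scene');b=grab('top');Q={}
    for k,(s,t) in P.items():
        Q[k],e=tri(a,s,b,t);print(k,Q[k].round(4),round(e,4))
    print((Q['fl']+Q['fr'])/2,(Q['rl']+Q['rr'])/2)
E
python3 - <<'E'
from tz import *
run(dict(fl=(S(125,349),T(527,67)),fr=(S(47,320),T(620,87)),rl=(S(192,252),T(513,180)),rr=(S(120,226),T(610,199))))
E
```

```text
fl [ 0.6067 -0.3905 -0.0019] 0.0038
fr [ 0.5937 -0.4582 -0.003 ] 0.0051
rl [ 0.5206 -0.373   0.0113] 0.0024
rr [ 0.508  -0.4391  0.0112] 0.0083
[ 0.60019043 -0.42435202 -0.00243513] [ 0.51431098 -0.40600385  0.0112705 ]
```

The droop worked: the front edge is on the worktop and the rear is about 13 mm up, so it is nose-down about 9°. Next I'll clamp hard, lift, carry and turn to the griddle's +y heading.

Emit:
{"method": "step_arm", "body": {
  "deltas": [
    [[0,0,0,0],[0,0,0,0],[0,0,0,0]]
  ],
  "grip": 0.0,
  "force": 60
}}

```text
clock: 4.47
eef_pos: [0.4213, -0.3873, 0.0454]
orientation: [0.995, -0.097, -0.0, -0.0]
force: [0.5, 0.1, -1.2]
gripper_width: 0.19
grip_force: 60.0
```

Emit:
{"method": "step_arm", "body": {
  "deltas": [
    [[0,0,-25,0],[0,0,-45,0],[0,0,-45,0],[0,0,-35,0],[0,0,-15,0]]
  ]
}}

```text
clock: 5.1
eef_pos: [0.4217, -0.3877, 0.2123]
orientation: [0.995, -0.097, 0.001, 0.001]
force: [-0.5, -0.5, -2.7]
gripper_width: 0.185
grip_force: 60.0
```

Emit:
{"method": "step_arm", "body": {
  "deltas": [
    [[28,-30,0,0],[28,-30,0,0],[28,-30,0,0],[28,-30,0,0],[28,-30,0,0]]
  ]
}}

```text
clock: 5.72
eef_pos: [0.588, -0.266, 0.2091]
orientation: [0.995, -0.097, -0.001, -0.0]
force: [-0.6, -0.4, -1.3]
gripper_width: 0.185
grip_force: 60.0
```

Emit:
{"method": "step_arm", "body": {
  "deltas": [
    [[28,-30,0,0],[0,0,0,-0.188],[0,0,0,-0.188],[0,0,0,-0.188],[0,0,0,-0.188]]
  ]
}}

```text
clock: 6.35
eef_pos: [0.6203, -0.2428, 0.2089]
orientation: [0.961, 0.278, -0.001, -0.001]
force: [-0.1, -0.5, -1.8]
gripper_width: 0.184
grip_force: 60.0
```

Emit:
{"method": "step_arm", "body": {
  "deltas": [
    [[0,0,0,-0.188],[0,0,0,-0.188],[0,0,0,-0.188],[0,0,0,-0.188],[0,0,0,-0.188]]
  ]
}}

```text
clock: 6.98
eef_pos: [0.6203, -0.2428, 0.209]
orientation: [0.732, 0.682, -0.0, -0.001]
force: [0.9, -0.3, -1.9]
gripper_width: 0.189
grip_force: 60.0
```

Emit:
{"method": "step_arm", "body": {
  "deltas": [
    [[0,0,0,-0.188],[0,0,0,-0.059],[0,0,0,0],[0,0,0,0]]
  ]
}}

```text
clock: 7.48
eef_pos: [0.6206, -0.243, 0.2098]
orientation: [0.645, 0.764, -0.0, -0.0]
force: [0.2, 0.2, -1.9]
gripper_width: 0.183
grip_force: 60.0
```

```bash
python3 - <<'E'
from h import *
a=grab('scene');b=grab('top')
s=cv2.resize(a['img'][170:290,180:330],(0,0),fx=3,fy=3,interpolation=cv2.INTER_CUBIC)
t=cv2.resize(b['img'][130:260,240:350],(0,0),fx=3,fy=3,interpolation=cv2.INTER_CUBIC)
o=np.zeros((400,790,3),np.uint8);o[:360,:450]=s;o[:390,455:785]=t
cv2.imwrite('pics/z3.png',o[:,:,::-1])
E
```

```text
(no output)
```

View pics/z3.png

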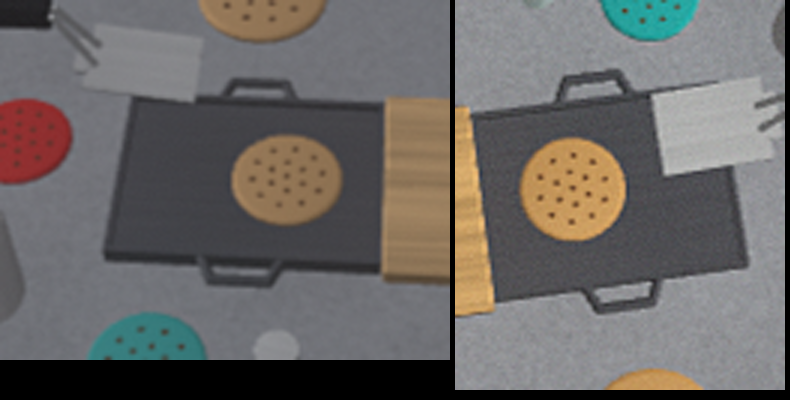

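The blade is above the griddle's −y part. In the top crop its front edge runs (653,95)–(665,175) and the cake is at (573,189). In the scene crop the front edge runs (203,38)–(195,102) and the cake is at (287,179).

```bash
python3 - <<'E'
from h import *
a=grab('scene');b=grab('top')
S=lambda x,y:(180+x/3,170+y/3); T=lambda x,y:(240+(x-455)/3,130+y/3)
st=r.get_state();tcp=st['eef_pos'];q=st['orientation'];print(tcp,np.degrees(2*np.arctan2(q[1],q[0])),st['joint_pos'].round(2))
P=dict(fp=(S(195,102),T(653,95)),fm=(S(203,38),T(665,175)),rp=(S(82,95),T(760,77)),rm=(S(97,25),T(774,157)),cake=(S(287,179),T(573,189)))
ya=np.radians(10);X=np.array([np.cos(ya),np.sin(ya)]);Y=np.array([-X[1],X[0]]);C=np.array([.579,-.023])
Q={}
for k,(s,t) in P.items():
    Q[k],e=tri(a,s,b,t);print(k,Q[k].round(4),round(e,4),'grid',((Q[k][:2]-C)@X).round(4),((Q[k][:2]-C)@Y).round(4))
f=(Q['fp']+Q['fm'])/2;rr=(Q['rp']+Q['rm'])/2
print('front',f,f-tcp,'rear',rr,'dir',np.degrees(np.arctan2(*(f-rr)[1::-1])),'edge',np.degrees(np.arctan2(*(Q['fp']-Q['fm'])[1::-1])))
print((f[:2]-C)@X,(f[:2]-C)@Y)
# griddle rim checks on top of the rim, corners in crops
for n,p in dict(mm=S(106,258),pm=S(382,268),).items(): print(n,onz(a,*p,.018)[:2]-C, (onz(a,*p,.018)[:2]-C)@X,(onz(a,*p,.018)[:2]-C)@Y)
for n,p in dict(m_p=T(748,266),b_lo=T(493,300),b_up=T(472,114)).items(): print(n,(onz(b,*p,.018)[:2]-C)@X,(onz(b,*p,.018)[:2]-C)@Y)
E
```

```text
[ 0.62082174 -0.24291049  0.21037517] 99.68640091461484 [ 0.55  0.43 -0.37  1.6   0.17  1.14  0.31]
fp [ 0.6228 -0.055   0.1631] 0.0051 grid 0.0376 -0.0391
fm [ 0.5548 -0.0665  0.1643] 0.0034 grid -0.0314 -0.0386
rp [ 0.6396 -0.1437  0.168 ] 0.0047 grid 0.0387 -0.1294
rm [ 0.5697 -0.1537  0.1752] 0.0046 grid -0.0318 -0.1271
cake [0.5731 0.0081 0.014 ] 0.0041 grid -0.0004 0.0316
front [ 0.5888053  -0.06074411  0.16370159] [-0.03201644  0.18216638 -0.04667358] rear [ 0.60466853 -0.14872508  0.17157434] dir 100.22078813400731 edge 9.605933546747941
0.003102138327252043 -0.038873359445697836
mm [ 0.11429649 -0.09873126] 0.09541557167629437 -0.11707868362591523
pm [0.07114161 0.13509038] 0.09351900841873279 0.12068444200252751
m_p -0.09815707217817361 -0.12200618943735331
b_lo -0.09471810807541212 0.11889432520259431
b_up 0.08540373318231034 0.11454224108608918
```

Emit:
{"method": "step_arm", "body": {
  "deltas": [
    [[0,-3,25,0],[0,0,40,0],[0,0,40,0],[0,0,25,0],[0,0,13,0]]
  ]
}}

```text
clock: 8.3
eef_pos: [0.6173, -0.2433, 0.0662]
orientation: [0.645, 0.764, -0.0, -0.001]
force: [0.5, -0.6, -1.7]
gripper_width: 0.186
grip_force: 60.0
```

Emit:
{"method": "step_arm", "body": {
  "deltas": [
    [[0,0,2,0],[0,0,2,0],[0,0,0,0]]
  ]
}}

```text
clock: 8.68
eef_pos: [0.6183, -0.2437, 0.0644]
orientation: [0.645, 0.764, 0.0, 0.001]
force: [0.7, -0.6, -2.5]
gripper_width: 0.183
grip_force: 60.0
```

Emit:
{"method": "step_arm", "body": {
  "deltas": [
    [[0,0,2,0],[0,0,1,0],[0,0,0,0]]
  ]
}}

```text
clock: 9.05
eef_pos: [0.6178, -0.2436, 0.0605]
orientation: [0.645, 0.764, 0.0, -0.0]
force: [-0.3, -0.6, -1.4]
gripper_width: 0.187
grip_force: 60.0
```

Emit:
{"method": "step_arm", "body": {
  "deltas": [
    [[0,0,1,0],[0,0,0,0]]
  ]
}}

```text
clock: 9.3
eef_pos: [0.6178, -0.2435, 0.0594]
orientation: [0.645, 0.764, -0.0, -0.0]
force: [-0.2, 0.3, -1.3]
gripper_width: 0.19
grip_force: 60.0
```

Emit:
{"method": "step_arm", "body": {
  "deltas": [
    [[0,0,1,0],[0,0,0,0]]
  ]
}}

```text
clock: 9.55
eef_pos: [0.6178, -0.2435, 0.0584]
orientation: [0.645, 0.764, -0.0, -0.0]
force: [0.9, 0.2, -2.0]
gripper_width: 0.188
grip_force: 60.0
```

Emit:
{"method": "step_arm", "body": {
  "deltas": [
    [[0,0,1,0],[0,0,0,0],[0,0,0,0]]
  ]
}}

```text
clock: 9.93
eef_pos: [0.6178, -0.2435, 0.0575]
orientation: [0.645, 0.764, 0.0, -0.0]
force: [-0.0, -0.0, -2.3]
gripper_width: 0.186
grip_force: 60.0
```

Emit:
{"method": "step_arm", "body": {
  "deltas": [
    [[0,0,0.7,0],[0,0,0,0],[0,0,0,0]]
  ]
}}

```text
clock: 10.3
eef_pos: [0.6178, -0.2435, 0.0568]
orientation: [0.645, 0.764, 0.0, -0.0]
force: [0.3, -0.3, -0.8]
gripper_width: 0.188
grip_force: 60.0
```

Emit:
{"method": "step_arm", "body": {
  "deltas": [
    [[0,0,0.5,0],[0,0,0,0],[0,0,0,0]]
  ]
}}

```text
clock: 10.68
eef_pos: [0.6179, -0.2436, 0.0563]
orientation: [0.645, 0.764, 0.0, 0.0]
force: [-0.2, -1.0, -1.2]
gripper_width: 0.186
grip_force: 60.0
```

Emit:
{"method": "step_arm", "body": {
  "deltas": [
    [[0,0,0,0],[0,0,0,0]]
  ]
}}

```text
clock: 10.92
eef_pos: [0.6178, -0.2436, 0.0563]
orientation: [0.645, 0.764, 0.0, 0.0]
force: [0.4, -0.3, -0.9]
gripper_width: 0.186
grip_force: 60.0
```

Emit:
{"method": "step_arm", "body": {
  "deltas": [
    [[0,0,0.5,0],[0,0,0,0],[0,0,0,0]]
  ]
}}

```text
clock: 11.3
eef_pos: [0.6179, -0.2436, 0.0558]
orientation: [0.645, 0.764, 0.0, 0.0]
force: [-0.3, -0.9, 0.0]
gripper_width: 0.187
grip_force: 60.0
```

Emit:
{"method": "step_arm", "body": {
  "deltas": [
    [[0,0,0,0],[0,0,0,0]]
  ]
}}

```text
clock: 11.55
eef_pos: [0.6178, -0.2436, 0.0558]
orientation: [0.645, 0.764, 0.0, 0.0]
force: [0.2, -1.9, -0.7]
gripper_width: 0.189
grip_force: 60.0
```

Emit:
{"method": "step_arm", "body": {
  "deltas": [
    [[5,0,0,0],[5,0,0,0],[5,0,0,0],[5,0,0,0],[5,0,0,0]]
  ]
}}

```text
clock: 12.18
eef_pos: [0.6136, -0.2186, 0.0559]
orientation: [0.645, 0.764, 0.0, 0.0]
force: [1.1, -1.4, -0.2]
gripper_width: 0.186
grip_force: 60.0
```

Emit:
{"method": "step_arm", "body": {
  "deltas": [
    [[5,0,0,0],[5,0,0,0],[5,0,0,0],[5,0,0,0],[0,0,0,0]]
  ]
}}

```text
clock: 12.8
eef_pos: [0.6102, -0.1984, 0.0557]
orientation: [0.644, 0.765, 0.0, -0.0]
force: [0.2, 1.1, -1.0]
gripper_width: 0.188
grip_force: 60.0
```

```bash
python3 - <<'E'
from h import *
a=grab('scene');b=grab('top')
s=cv2.resize(a['img'][170:290,180:330],(0,0),fx=3,fy=3,interpolation=cv2.INTER_CUBIC)
t=cv2.resize(b['img'][130:260,240:350],(0,0),fx=3,fy=3,interpolation=cv2.INTER_CUBIC)
o=np.zeros((400,790,3),np.uint8);o[:360,:450]=s;o[:390,455:785]=t
cv2.imwrite('pics/z4.png',o[:,:,::-1])
E
```

```text
(no output)
```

View pics/z4.png

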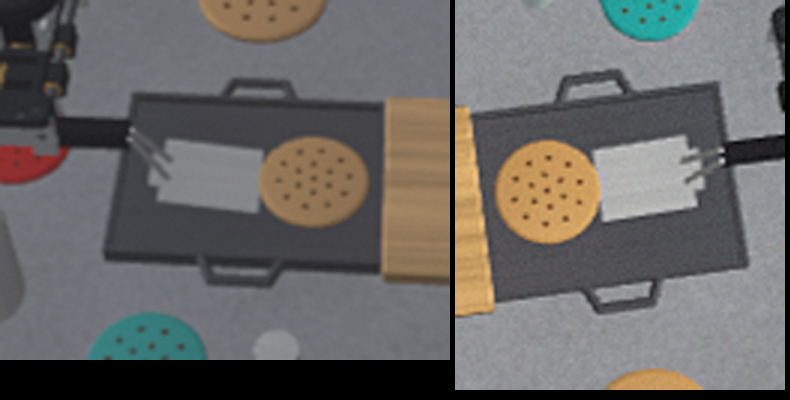

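The cake is sliding ahead of the blade, well centred (top crop cake (548,191), blade front at x≈597), with about 10 mm left to the rim. I'll keep going.

Emit:
{"method": "step_arm", "body": {
  "deltas": [
    [[3,0,0,0],[3,0,0,0],[2,0,0,0],[1,0,0,0],[0,0,0,0]]
  ]
}}

```text
clock: 13.52
eef_pos: [0.6087, -0.1902, 0.0558]
orientation: [0.645, 0.764, 0.0, -0.0]
force: [0.1, -1.2, 0.4]
gripper_width: 0.186
grip_force: 60.0
```

Emit:
{"method": "step_arm", "body": {
  "deltas": [
    [[1,0,0,0],[1,0,0,0],[0,0,0,0]]
  ]
}}

```text
clock: 13.9
eef_pos: [0.6084, -0.1881, 0.0558]
orientation: [0.645, 0.764, 0.0, -0.0]
force: [-0.7, -0.7, -0.7]
gripper_width: 0.185
grip_force: 60.0
```

Emit:
{"method": "step_arm", "body": {
  "deltas": [
    [[1,0,0,0],[1,0,0,0],[0,0,0,0]]
  ]
}}

```text
clock: 14.28
eef_pos: [0.608, -0.1861, 0.0558]
orientation: [0.645, 0.764, 0.0, -0.0]
force: [-0.1, -0.7, -0.3]
gripper_width: 0.186
grip_force: 60.0
```

Emit:
{"method": "step_arm", "body": {
  "deltas": [
    [[1,0,0,0],[1,0,0,0],[0,0,0,0]]
  ]
}}

```text
clock: 14.65
eef_pos: [0.6077, -0.1842, 0.0558]
orientation: [0.645, 0.764, 0.0, -0.0]
force: [0.6, -1.1, -1.1]
gripper_width: 0.188
grip_force: 60.0
```

Emit:
{"method": "step_arm", "body": {
  "deltas": [
    [[1,0,0,0],[1,0,0,0],[0,0,0,0]]
  ]
}}

```text
clock: 15.02
eef_pos: [0.6074, -0.1823, 0.0558]
orientation: [0.645, 0.764, 0.0, -0.0]
force: [-0.4, 0.1, -0.0]
gripper_width: 0.186
grip_force: 60.0
```

```bash
python3 - <<'E'
from h import *
a=grab('scene');b=grab('top')
s=cv2.resize(a['img'][190:270,220:320],(0,0),fx=4,fy=4,interpolation=cv2.INTER_CUBIC)
t=cv2.resize(b['img'][150:240,240:335],(0,0),fx=4,fy=4,interpolation=cv2.INTER_CUBIC)
o=np.zeros((400,790,3),np.uint8);o[:320,:400]=s;o[:360,405:785]=t
cv2.imwrite('pics/z5.png',o[:,:,::-1])
E
```

```text
(no output)
```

View pics/z5.png

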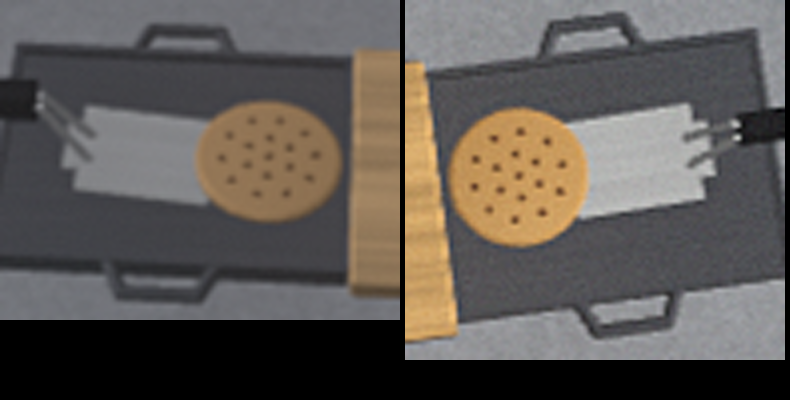

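The cake is at the rim (its far edge at x≈449 in the top crop, next to the board) and the blade is wedged about 5 mm under its near edge. I'll lift along the arc about the rim.

Emit:
{"method": "step_arm", "body": {
  "deltas": [
    [[2.2,0,-5,0],[2.2,0,-5.5,0],[2,0,-5.5,0],[2,0,-5,0],[2,0,-5,0]]
  ]
}}

```text
clock: 15.75
eef_pos: [0.6056, -0.172, 0.0822]
orientation: [0.645, 0.764, 0.0, 0.0]
force: [0.4, -0.3, -0.8]
gripper_width: 0.188
grip_force: 60.0
```

Emit:
{"method": "step_arm", "body": {
  "deltas": [
    [[2.5,0,-4.5,0],[3,0,-5,0],[3,0,-5,0],[0,0,0,0]]
  ]
}}

```text
clock: 16.25
eef_pos: [0.6044, -0.1635, 0.0968]
orientation: [0.645, 0.765, 0.0, 0.0]
force: [0.0, -0.1, -1.7]
gripper_width: 0.186
grip_force: 60.0
```

```bash
python3 - <<'E'
from h import *
a=grab('scene');b=grab('top')
s=cv2.resize(a['img'][190:270,220:320],(0,0),fx=4,fy=4,interpolation=cv2.INTER_CUBIC)
t=cv2.resize(b['img'][150:240,240:335],(0,0),fx=4,fy=4,interpolation=cv2.INTER_CUBIC)
o=np.zeros((400,790,3),np.uint8);o[:320,:400]=s;o[:360,405:785]=t
cv2.imwrite('pics/z6.png',o[:,:,::-1])
E
```

```text
(no output)
```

View pics/z6.png

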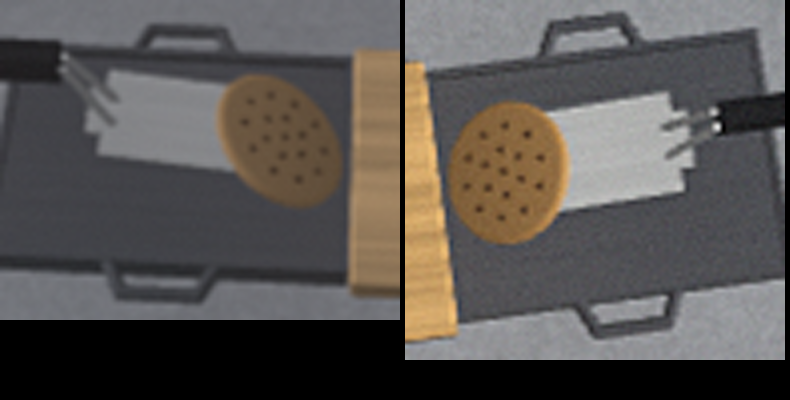

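The cake is tilted about 28°, resting on the blade tip with its far edge seated at the rim. I'll continue the arc.

Emit:
{"method": "step_arm", "body": {
  "deltas": [
    [[3.7,0,-4.7,0],[3.7,0,-4.7,0],[3.7,0,-4.6,0],[4,0,-3,0],[4,0,-3,0]]
  ]
}}

```text
clock: 16.98
eef_pos: [0.6009, -0.1447, 0.1166]
orientation: [0.645, 0.764, 0.0, 0.0]
force: [-0.1, 0.2, -2.2]
gripper_width: 0.186
grip_force: 60.0
```

Emit:
{"method": "step_arm", "body": {
  "deltas": [
    [[4,0,-3,0],[4.3,0,-2.2,0],[4.3,0,-2.2,0],[4.3,0,-2.1,0],[4.5,0,-1.4,0]]
  ]
}}

```text
clock: 17.6
eef_pos: [0.5973, -0.1236, 0.1273]
orientation: [0.645, 0.764, 0.0, 0.0]
force: [-0.3, -0.4, -1.5]
gripper_width: 0.186
grip_force: 60.0
```

Emit:
{"method": "step_arm", "body": {
  "deltas": [
    [[4.5,0,-1.4,0],[4.5,0,-1.3,0],[0,0,0,0]]
  ]
}}

```text
clock: 17.98
eef_pos: [0.5959, -0.1145, 0.13]
orientation: [0.645, 0.765, 0.0, 0.0]
force: [0.3, 0.3, -2.1]
gripper_width: 0.191
grip_force: 60.0
```

```bash
cat > pic.py <<'E'
import sys
from h import *
a=grab('scene');b=grab('top')
s=cv2.resize(a['img'][180:270,240:400],(0,0),fx=2.5,fy=2.5,interpolation=cv2.INTER_CUBIC)
t=cv2.resize(b['img'][150:250,165:315],(0,0),fx=2.5,fy=2.5,interpolation=cv2.INTER_CUBIC)
o=np.zeros((260,790,3),np.uint8);o[:225,:400]=s;o[:250,405:780]=t
cv2.imwrite('pics/'+sys.argv[1],o[:,:,::-1])
E
python3 pic.py z7.png
```

```text
(no output)
```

View pics/z7.png

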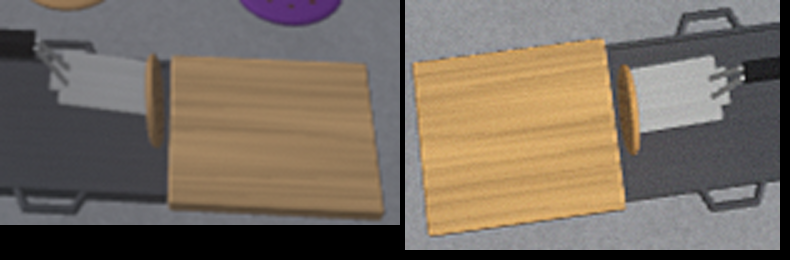

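It is nearly upright against the rim (thin ellipse at (153,100) in the scene crop). I'll push it over.

Emit:
{"method": "step_arm", "body": {
  "deltas": [
    [[4.5,0,-0.5,0],[4.5,0,-0.5,0],[4.5,0,-0.5,0],[4.5,0,0,0],[4.5,0,0,0]]
  ]
}}

```text
clock: 18.7
eef_pos: [0.592, -0.0924, 0.1314]
orientation: [0.645, 0.764, 0.0, -0.0]
force: [0.1, 0.2, -2.4]
gripper_width: 0.188
grip_force: 60.0
```

Emit:
{"method": "step_arm", "body": {
  "deltas": [
    [[4.5,0,0,0],[4.5,0,0,0],[4,0,0,0],[4,0,0,0],[0,0,0,0]]
  ]
}}

```text
clock: 19.32
eef_pos: [0.5892, -0.0757, 0.1314]
orientation: [0.645, 0.765, 0.0, -0.0]
force: [-0.3, 0.4, -0.9]
gripper_width: 0.184
grip_force: 60.0
```

Emit:
{"method": "step_arm", "body": {
  "deltas": [
    [[0,0,0,0],[0,0,0,0],[0,0,0,0]]
  ]
}}

```text
clock: 19.7
eef_pos: [0.5892, -0.0762, 0.1314]
orientation: [0.645, 0.764, 0.0, -0.0]
force: [-0.5, 1.0, -1.1]
gripper_width: 0.187
grip_force: 60.0
```

```bash
python3 pic.py z8.png
```

```text
(no output)
```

View pics/z8.png

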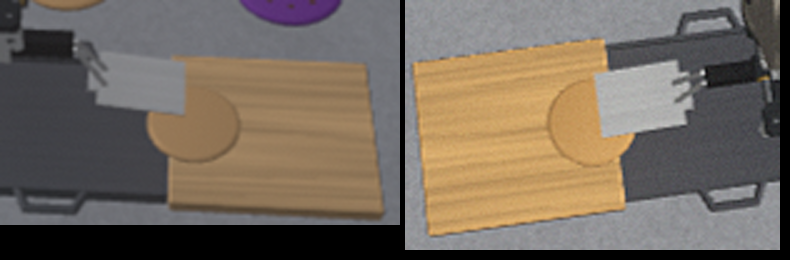

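It has landed plain side up, near the board's griddle edge (scene crop centre (193,124)). I'll retract the blade up and back, then measure the margin.

Emit:
{"method": "step_arm", "body": {
  "deltas": [
    [[-10,0,-10,0],[-25,0,-15,0],[-35,0,-15,0],[-35,0,0,0],[-20,0,0,0]]
  ]
}}

```text
clock: 20.42
eef_pos: [0.6103, -0.202, 0.172]
orientation: [0.646, 0.764, -0.0, 0.0]
force: [0.7, 0.5, -2.7]
gripper_width: 0.186
grip_force: 60.0
```

```bash
cat > c.py <<'E'
from h import *
ya=np.radians(10);X=np.array([np.cos(ya),np.sin(ya)]);Y=np.array([-X[1],X[0]]);C=np.array([.579,-.023])
c=[]
for n,roi in(('scene',(295,210,345,250)),('top',(215,175,265,225))):
    f=grab(n);x0,y0,x1,y1=roi
    im=cv2.resize(f['img'][y0:y1,x0:x1],(0,0),fx=7,fy=7,interpolation=cv2.INTER_CUBIC)
    c.append(cv2.resize(im,(380,int(im.shape[0]*380/im.shape[1]))))
    np.save(n+'.npy',f['img'])
o=np.zeros((390,790,3),np.uint8)
o[:c[0].shape[0],:380]=c[0];o[:c[1].shape[0],400:780]=c[1];cv2.imwrite('pics/z9.png',o[:,:,::-1])
E
python3 c.py
```

```text
(no output)
```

View pics/z9.png

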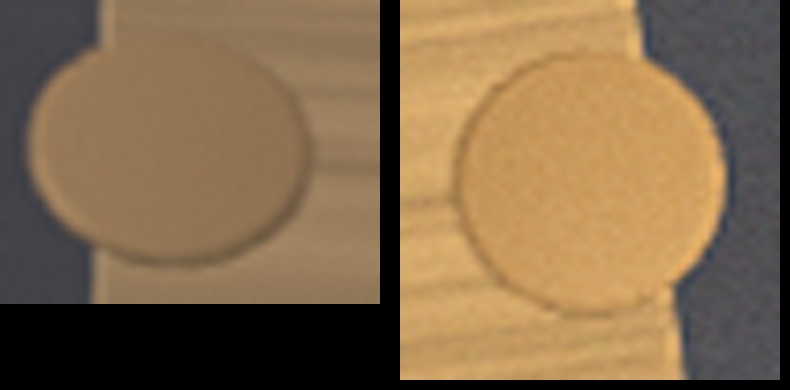

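The cake lies plain side up with its centre about 25 mm inside the board edge in both views, so board y ≈ −0.085, which is within ±0.1. It needs no nudge. I'll return the turner to its bare spot.

Emit:
{"method": "step_arm", "body": {
  "deltas": [
    [[0,0,-20,0],[0,0,-15,0],[0,0,0,0.188],[0,0,0,0.188],[0,0,0,0.188]]
  ]
}}

```text
clock: 21.15
eef_pos: [0.6107, -0.1982, 0.2079]
orientation: [0.833, 0.553, 0.001, 0.0]
force: [-0.7, 0.6, -1.1]
gripper_width: 0.187
grip_force: 60.0
```

Emit:
{"method": "step_arm", "body": {
  "deltas": [
    [[0,0,0,0.188],[0,0,0,0.188],[0,0,0,0.188],[0,0,0,0.188],[0,0,0,0.188]]
  ]
}}

```text
clock: 21.78
eef_pos: [0.6108, -0.1981, 0.2079]
orientation: [0.993, 0.118, 0.001, -0.0]
force: [0.1, 0.1, -1.4]
gripper_width: 0.188
grip_force: 60.0
```

Emit:
{"method": "step_arm", "body": {
  "deltas": [
    [[0,0,0,0.188],[0,0,0,0.188],[0,0,0,0.059],[-25,36,0,0],[-25,36,0,0]]
  ]
}}

```text
clock: 22.4
eef_pos: [0.5473, -0.2596, 0.2077]
orientation: [0.995, -0.095, 0.001, -0.0]
force: [0.4, 0.1, -2.7]
gripper_width: 0.187
grip_force: 60.0
```

Emit:
{"method": "step_arm", "body": {
  "deltas": [
    [[-25,36,0,0],[-25,36,0,0],[-25,36,0,0],[-25,36,0,0],[0,0,0,0]]
  ]
}}

```text
clock: 23.02
eef_pos: [0.4195, -0.3843, 0.2079]
orientation: [0.995, -0.099, 0.001, 0.0]
force: [-0.3, 0.3, -0.9]
gripper_width: 0.188
grip_force: 60.0
```

Emit:
{"method": "step_arm", "body": {
  "deltas": [
    [[0,0,30,0],[0,0,45,0],[0,0,40,0],[0,0,25,0],[0,0,10,0]]
  ]
}}

```text
clock: 23.65
eef_pos: [0.4224, -0.3809, 0.0558]
orientation: [0.995, -0.096, -0.0, -0.001]
force: [-0.1, 0.1, -1.4]
gripper_width: 0.186
grip_force: 60.0
```

Lower to tip contact, loosen, settle down to the original height, then open and rise.

Emit:
{"method": "step_arm", "body": {
  "deltas": [
    [[0,0,4,0],[0,0,4,0],[0,0,0,0]]
  ]
}}

```text
clock: 24.02
eef_pos: [0.4218, -0.3825, 0.0489]
orientation: [0.995, -0.097, 0.0, 0.0]
force: [-0.1, -0.3, -0.9]
gripper_width: 0.187
grip_force: 60.0
```

Emit:
{"method": "step_arm", "body": {
  "deltas": [
    [[0,0,0,0],[0,0,2,0],[0,0,4,0],[0,0,4,0],[0,0,4,0]]
  ],
  "grip": 0.0,
  "force": 3
}}

```text
clock: 24.65
eef_pos: [0.4214, -0.3823, 0.034]
orientation: [0.995, -0.097, -0.0, -0.0]
force: [0.0, -1.4, -0.5]
gripper_width: 0.192
grip_force: 3.0
```

Emit:
{"method": "step_arm", "body": {
  "deltas": [
    [[0,0,4,0],[0,0,4,0],[0,0,4,0],[0,0,4,0],[0,0,0,0]]
  ]
}}

```text
clock: 25.28
eef_pos: [0.4214, -0.3823, 0.0181]
orientation: [0.995, -0.097, -0.0, -0.0]
force: [0.0, -0.4, -1.0]
gripper_width: 0.19
grip_force: 3.0
```

Emit:
{"method": "step_arm", "body": {
  "deltas": [
    [[0,0,0,0],[0,0,0,0],[0,0,0,0],[0,0,0,0],[0,0,0,0]]
  ],
  "grip": 0.5
}}

```text
clock: 25.9
eef_pos: [0.4215, -0.3824, 0.0184]
orientation: [0.995, -0.097, 0.0, -0.0]
force: [0.3, 0.5, -0.9]
gripper_width: 0.499
grip_force: 0.0
```

Emit:
{"method": "step_arm", "body": {
  "deltas": [
    [[0,0,-10,0],[0,0,-30,0],[0,0,-40,0],[0,0,-50,0],[0,0,-50,0]]
  ]
}}

```text
clock: 26.52
eef_pos: [0.4212, -0.3822, 0.2007]
orientation: [0.995, -0.097, 0.0, 0.0]
force: [-0.3, 0.4, -0.5]
gripper_width: 0.498
grip_force: 0.0
```

Emit:
{"method": "step_arm", "body": {
  "deltas": [
    [[-40,-40,0,0],[-40,-40,0,0],[-20,-30,0,0],[0,0,0,0],[0,0,0,0]]
  ]
}}

```text
clock: 27.15
eef_pos: [0.345, -0.2557, 0.1991]
orientation: [0.995, -0.097, 0.001, 0.0]
force: [-0.2, 0.2, 0.1]
gripper_width: 0.5
grip_force: 0.0
```

```bash
sed -i "s/^R={/R={/" m.py; python3 m.py | grep -v -A6 -E 'board|griddle' | head -40; python3 - <<'E'
from h import *
for n in('scene','top'):
    f=grab(n); g=np.load(n+'.npy'); x0,y0,x1,y1=dict(scene=(290,190,400,275),top=(160,150,270,250))[n]
    print(n,'cake/board change',np.abs(f['img'][y0:y1,x0:x1].astype(int)-g[y0:y1,x0:x1]).mean())
E
```

```text
[309 203] [0.4624 0.0815 0.018 ]
    [385 206] [0.4255 0.293  0.018 ]
    [392 265] [0.6188 0.325  0.018 ]
    [309 263] [0.6601 0.1183 0.018 ]
scene cake/board change 2.7614973262032088
top cake/board change 9.234030303030304Traceback (most recent call last):
  File "m.py", line 20, in <module>
    e=cv2.fitEllipse(c);M=cv2.moments(c);print(n,k,e,onz(f,*e[0],.021))
cv2.error: OpenCV(4.12.0) /io/opencv/modules/imgproc/src/shapedescr.cpp:361: error: (-201:Incorrect size of input array) There should be at least 5 points to fit the ellipse in function 'fitEllipseNoDirect'
```

```bash
sed -i "s/board=([0-9,]*),cake=([0-9,]*),griddle=([0-9,]*),//g" m.py; python3 m.py; python3 -c "
from h import *
f=grab('scene');g=np.load('scene.npy');d=np.abs(f['img'].astype(int)-g).sum(2)
print(d[205:260,295:350].mean(),(d[205:260,295:350]>60).sum())"
```

```text
s handle 379.5
    [184 145] [ 0.3236 -0.3473  0.03  ]
    [182 153] [ 0.3597 -0.3401  0.03  ]
    [147 177] [ 0.48   -0.4038  0.03  ]
    [150 168] [ 0.4431 -0.4105  0.03  ]
s blade 432.0
    [152 197] [ 0.531  -0.3718  0.005 ]
    [135 217] [ 0.6114 -0.3881  0.005 ]
    [117 210] [ 0.5992 -0.4493  0.005 ]
    [134 192] [ 0.5246 -0.4317  0.005 ]
t handle 1437.0
    [421 224] [ 0.4931 -0.3919  0.03  ]
    [428 226] [ 0.488  -0.4113  0.03  ]
    [434 244] [ 0.4382 -0.4259  0.03  ]
    [434 294] [ 0.303  -0.4194  0.03  ]
    [409 294] [ 0.3015 -0.3513  0.03  ]
    [403 279] [ 0.3409 -0.3362  0.03  ]
t blade 1342.0
    [441 178] [ 0.6341 -0.4662  0.005 ]
    [441 221] [ 0.5069 -0.4597  0.005 ]
    [405 221] [ 0.504  -0.3557  0.005 ]
    [405 178] [ 0.6309 -0.3599  0.005 ]
8.132561983471074 0
```

```bash
python3 -c "
from station import r
print(r.sign_off())"
```

```text
the job is handed in; nothing more can be done
None
```

The oatcake lies upside down on the bread board, its centre about 25 mm inside the edge, and the turner is back on the bare worktop; I handed the job in at about 27 s, the result was not reported, and I viewed 11 pictures, one over the limit of 10.

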